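Load a tube into the tilting holder and stand it upright

ROBOT

A 6-joint arm with a two-finger parallel gripper is mounted at the origin on a cart in front of the work surface, level with it; the furniture and walls round the work are solid. World frame = base frame: x ahead of the robot, y to its left, z up, the work surface at z = 0. Lengths are in m, angles in rad, forces in N, time in s.
With the tool pointing down it reaches from about 0.35 to 0.875 m from the base axis. Payload 4.2 kg.
Tool frame: the origin (TCP) lies at the very end of the fingers, on their centre line; the grasp point (between the pads) lies 19 mm behind it; z points along the fingers, y is the line along which they close (so a half turn about z gives the same grasp; the last joint's range is limited). The gripper opens to 87 mm and grips with 3 to 60 N. Pads are 19 mm wide; open, the fingers measure 117 mm over their backs; the gripper's body (75 mm by 190 mm) begins 51 mm behind the grasp point.
Start: joints at [1.543, 0.385, 0.008, 0, -1.194, -0.259], TCP at [0.177, 0.599, 0.223] pointing down, gripper open.
Joint ranges: [-3.14, 3.14], [-1.21, 2.06], [-1.07, 1.41], [-3.16, 2.05], [-2.99, -0.16], [-3.1, 3.1]. Speed limits (rad/s): [2.79, 2.79, 3.14, 3.14, 3.14, 3.14].

INTERFACE

Orientations are given as a rotation vector (axis times angle).
In Python, from station import sense, snapshot, calibration, sign_off, find_in, trace, pinpoint gives the robot as it stands. The module is installed in compiled form; this text tells all that it offers.
- The arm moves only by the tool jog_arm, never from a script. Its argument "commands" is a list of rows, each an object with "linear": the shift along the tool's x, y, z each as a share of 0.6 m, from -1 to 1, a list of three; "dr": the turn, a rotation vector about the tool's x, y, z each as a share of 2 pi rad, from -1 to 1, a list of three. A call has 1 to 12 rows; each row shifts and turns the commanded pose from where the row before left it, along the tool's axes as they then stand; what a row does not reach is not made up. A row lasts 1/10 s, in which the tool goes at most 50 mm and 8.59 degrees, less where a joint would pass 70% of its speed; a pose out of reach is approached as far as the arm can. A call with a number of a shift or a turn outside -1 to 1 is refused whole. A call with a gripper value outside its range is refused whole. "fingers" is the opening, from -1 (shut) to 1 (fully open), set as the call begins (left out, the last holds). The fingers move at their own pace and stop on an object; "grip_force" is the grip in N (left out, the last holds). Time passes only in rows, so rows that do not move let the fingers close. It gives the time, the measured TCP pose, the force, the opening and the grip force at its end, in the units of the state.
- sense(): the state, without advancing time (a new reading comes with each control period).
- snapshot(name): name is "side" or "top" or "wrist"; returns the picture (384x512x3 uint8, red, green, blue); there is no depth.
- calibration(name): a dict with "fovy" (degrees; the focal length in pixels is half the picture's height over the tangent of half this angle, whatever the lens; pixels are square), "cx", "cy" (the principal point, pixels), "world_from_camera" (4x4, takes a point from camera to world coordinates). Camera axes: x right, y down, z forward; pixel columns grow to the right and rows downward; lengths in m; the calibration is good to about 2 mm. A picture is of the moment at which its call begins: read the wrist's pose just before it. calibration takes no time and is no camera call; for the wrist camera it gives the pose at the moment of the call.
- sign_off(): hands the job in; it is judged then, once.
Trained networks look in the newest picture that a camera, given by its name, has taken for a name from the list of things; names that differ only in an ending like _2 or _b are one class to them, and where a whole thing is asked for, a point or a joint stands for the part that bears it (a point fixed in the world has none). Each returns a list of dicts, best first, with "confidence" (0 to 1); they miss things now and then, are a little off and sometimes report something else, mostly with a low value. They report only what shows in the picture. A call takes as long as a camera call.
- find_in(label, camera): "extent" ([left, top, width, height] in pixels, round what is visible of it).
- trace(label, camera): "region" (384x512 bool, what is visible of it) and "extent" ([left, top, width, height] in pixels, round what is visible of it).
- pinpoint(label, camera): "at" ([row, column] in pixels: a listed point, or the origin of a listed thing).
The state is a dict: "t": time; "joint_pos": joint angles; "qd": joint speeds; "joint_efforts": joint torques, N m; "ee_pos": TCP position; "ee_rot": TCP orientation; "force": force on the tool from outside, world axes, zero at the start; "ft_torque": the same for the moment, N m; "width": finger opening in m; "grip_force": force on a finger pad.
Only numpy, scipy, OpenCV 4.12 (cv2) and the standard library are available. Lean on these libraries where they do the work, as an engineer would, in place of code of your own. Each camera call takes 0.05 s, during which the arm holds its last target. There are 200 camera calls.

TASK

Slide the 50 ml tube along its channel until it is fully home in the lying sleeve of the tilting holder, then push the sleeve's paddle lever over until the sleeve stands fully upright against its stop with the tube in it, and let go. Leave the petri dish and the glass beaker beside the holder where they are.

Things in the scene. Friction and masses are not known exactly. Their poses are not given: they have to be found in the camera images.
- stand: Fixed stand of the tilting tube holder: steel plate (x -170 to 140 mm, 84 wide, 8 thick) with a white open-ended channel and the sleeve's hinge. Origin on the bench, z up, +x = loading direction along the channel to the sleeve, y across. Channel x -170 to -6 mm; flat floor 30 mm above the bench, 41 mm wide between 4 mm walls whose tops are 46 mm above the bench.
- hinge_line (a point): Middle of the sleeve's hinge, fixed on the stand at x = 80 mm, y = 0, 20 mm above the bench; the hinge turns about the stand's y axis.
- sleeve (a joint): Angle (rad) of the grey sleeve, a cup 80 mm long, outside 43 mm (flared mouth 50), bore 35 mm, 75 deep. 0: lying in line with the channel, mouth facing it at stand x = 0, closed end at x = 80. pi/2: upright on its stop, mouth up; it swings up and over towards stand +x. Stiff hinge, stays where left: 0.3 N m, about 4 N at the paddle; 20 N on the end of the lying bore would tip it.
- seat (a point): Centre of the sleeve's inner bottom, on the bore axis; moves with the sleeve. Lying: stand x = 75 mm, 46.5 mm above the bench. Upright: stand x = 106.5 mm, 25 mm above the bench.
- paddle (a point): Centre of the push face of the black paddle (40 wide, 32 tall, 6 mm thick) ending the sleeve's lever; moves with the sleeve. Lying: lever upright, push face looks to stand -x, point 58 mm to -x of the hinge line and 100 mm above it; paddle 104 to 136 mm above the bench. Upright: paddle flat, push face up, at stand x = 180 mm, 78 mm above the bench.
- tube: Closed 50 ml plastic centrifuge tube lying in the channel, conical foot towards the sleeve, blue cap away. 111 mm long, body 30 mm across, cap 36 mm across and 13 mm tall, 30 g. Origin at the tip of the foot; z runs along the tube from foot to cap: flat cap end at z = 111 mm. Seated home, its origin lies at the seat and 36 mm of it stand out of the sleeve.
- petri: Closed petri dish, 62 mm diameter, 16 mm tall, standing on the bench on the robot's side of the holder; origin at the centre of its underside. A bystander.
- beaker: Glass beaker, 55 mm diameter, 71 mm tall, standing on the bench on the far side of the holder; origin at the centre of its underside. A bystander.

How it is judged:
By the outcome, as a careful person would: the job done as asked, in the order asked, and still so for the second after the job is handed in, with the robot touching nothing.
It also fails if it takes over 45 s, if anything falls off the work surface, if the arm or the gripper's body presses on something with over 40 N, if the wrist force passes 120 N, or if a joint passes its speed limit or range.

## Working session

There is one attempt and no reset: what is moved stays moved. The work goes in short steps, Python scripts to look and compute and a tool call to move; the robot and the scene stay as the last step left them, time stands still between calls to the robot, and variables do not carry over. Pictures are saved under pics/ and viewed, at most 10 in all, crops included, and the job is handed in when it is done.

Besides the shell and the picture viewer there is one more tool, called after "Emit:" as name([rows], argument=value, ...), one row to a line, values as JSON. jog_arm: Moves the arm, as the interface text tells. Its arguments: {"type":"object","properties":{"commands":{"type":"array"},"fingers":{"type":"number"},"grip_force":{"type":"number"}},"required":["commands"]}

```bash
mkdir -p pics
cat > h.py <<'E'
import numpy as np, cv2
from station import *
from scipy.spatial.transform import Rotation as R
def ray(cam,px):
    c=calibration(cam); f=192/np.tan(np.radians(c["fovy"])/2); T=np.array(c["world_from_camera"])
    d=T[:3,:3]@np.array([(px[1]-c["cx"])/f,(px[0]-c["cy"])/f,1]); return T[:3,3],d
def onz(cam,px,z):
    o,d=ray(cam,px); return o+d*(z-o[2])/d[2]
def proj(cam,p):
    c=calibration(cam); f=192/np.tan(np.radians(c["fovy"])/2); T=np.array(c["world_from_camera"])
    q=T[:3,:3].T@(np.array(p)-T[:3,3]); return [c["cy"]+f*q[1]/q[2],c["cx"]+f*q[0]/q[2]]
E
python3 - <<'E'
from h import *
np.set_printoptions(precision=4,suppress=True)
s=sense(); print(s)
im={n:snapshot(n) for n in("top","side")}
cv2.imwrite("pics/a.png",cv2.resize(np.hstack([im["top"],im["side"]]),(800,300))[:,:,::-1])
cv2.imwrite("pics/top.png",im["top"][:,:,::-1])
cv2.imwrite("pics/side.png",im["side"][:,:,::-1])
for c in("top","side"):
    print(c,calibration(c)["world_from_camera"])
    for l,z in(("stand",0),("hinge_line",.02),("seat",.0465),("paddle",.12),("tube",.045),("petri",0),("beaker",0)):
        for r in pinpoint(l,c)[:2]: print(l,r["at"],round(r["confidence"],2),onz(c,r["at"],z))
E
```

```text
{'t': 0.0, 'joint_pos': array([ 1.5426,  0.3856,  0.0066, -0.0005, -1.194 , -0.2586]), 'qd': array([-0.0002,  0.0006,  0.0012, -0.0002,  0.0007,  0.0001]), 'joint_efforts': array([  0.0009, -39.0669,  18.7404,   4.2199,   0.011 ,  -0.0002]), 'ee_pos': array([0.1766, 0.5989, 0.2214]), 'ee_rot': array([ 3.1071, -0.4489, -0.0003]), 'force': array([-0.1195,  0.4394, -0.0148]), 'ft_torque': array([-0.0207, -0.0154,  0.0137]), 'grip_force': 0.0, 'width': 0.0872564115501953}
top [[-0.026  -0.9975  0.0663  0.4347]
 [-0.9997  0.0257 -0.0063  0.0082]
 [ 0.0045 -0.0664 -0.9978  1.0608]
 [ 0.      0.      0.      1.    ]]
stand [190.8, 239.3] 0.86 [0.5036 0.0368 0.    ]
hinge_line [199.2, 274.6] 0.8 [ 0.4814 -0.0423  0.02  ]
seat [196.3, 268.8] 0.7 [ 0.4869 -0.0286  0.0465]
paddle [190.3, 247.4] 0.85 [0.4964 0.0172 0.12  ]
tube [192.9, 227.3] 0.96 [0.4968 0.062  0.045 ]
petri [237.1, 206.8] 0.81 [0.4002 0.1131 0.    ]
beaker [147.0, 238.3] 0.56 [0.6046 0.0367 0.    ]
side [[-0.9987 -0.0388  0.0316  0.4884]
 [-0.0464  0.483  -0.8744  0.7366]
 [ 0.0187 -0.8747 -0.4842  0.5159]
 [ 0.      0.      0.      1.    ]]
stand [256.8, 265.3] 0.73 [0.4964 0.0395 0.    ]
hinge_line [224.0, 268.5] 0.84 [ 0.4933 -0.0359  0.02  ]
seat [212.3, 275.6] 0.8 [ 0.4811 -0.0354  0.0465]
paddle [191.6, 271.1] 0.76 [0.4906 0.0196 0.12  ]
tube [247.0, 262.6] 0.93 [0.501  0.0738 0.045 ]
petri [287.8, 327.6] 0.63 [0.3935 0.1155 0.    ]
```

View pics/top.png

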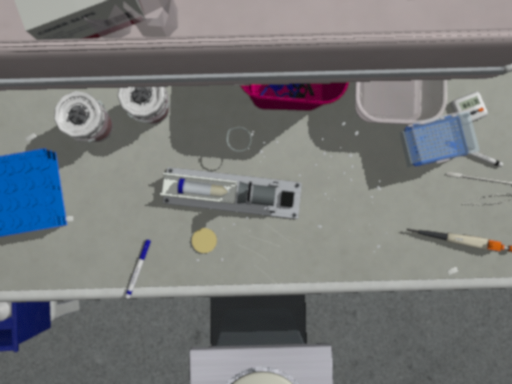

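View pics/side.png

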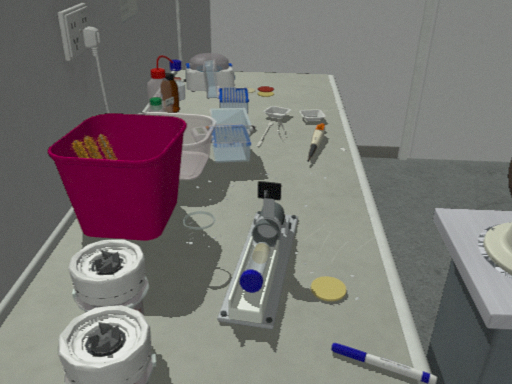

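The top view shows the holder at columns 163–299, rows 168–218, with its loading direction to the right (world −y). The petri dish is at (204,240) and the glass beaker near (239,138). In the side view the tube's cap is nearest the camera at (252,280), with the paddle at (269,190). Next I'll fit the stand and check the wrist camera mounting.

Run:
```python
from h import *
np.set_printoptions(precision=4,suppress=True)
for c in("top","side"):
    snapshot(c)
    for r in trace("stand",c)[:1]:
        m=r["region"].astype(np.uint8); cs,_=cv2.findContours(m,0,2); k=max(cs,key=cv2.contourArea)
        q=np.array([onz(c,(p[0][1],p[0][0]),.006)[:2] for p in k]).astype(np.float32)
        print(c,r["confidence"],cv2.minAreaRect(q*1000),cv2.boxPoints(cv2.minAreaRect(q*1000)).tolist())
    for l in("beaker","petri","tube","sleeve","paddle"):
        for r in find_in(l,c)[:2]: print(c,l,r["confidence"],r["extent"])
s=sense(); T=calibration("wrist")["world_from_camera"]; Rt=R.from_rotvec(s["ee_rot"]).as_matrix()
print(calibration("wrist")["fovy"],Rt.T@(np.array(T)[:3,3]-s["ee_pos"]),Rt.T@np.array(T)[:3,:3])
```

```text
top 0.76 ((500.4781494140625, 56.16851043701172), (314.3228759765625, 84.34407043457031), 81.91523742675781) [[436.62237548828125, -93.49992370605469], [520.128173828125, -105.36190795898438], [564.3339233398438, 205.83694458007812], [480.828125, 217.6989288330078]]
top petri 0.82 [194.1, 228.6, 23.0, 22.9]
top tube 0.69 [176.1, 179.7, 56.7, 15.4]
top sleeve 0.66 [236.8, 183.4, 39.8, 23.7]
top paddle 0.87 [237.1, 178.9, 40.5, 27.4]
side 0.61 ((494.905517578125, -8.200592041015625), (448.3268127441406, 96.6423568725586), 84.66451263427734) [[425.9493408203125, -226.89950561523438], [522.1729736328125, -235.88601684570312], [563.8616943359375, 210.49832153320312], [467.6380615234375, 219.48483276367188]]
side beaker 0.61 [183.2, 210.9, 24.4, 17.0]
side petri 0.81 [313.7, 275.5, 32.7, 25.2]
side tube 0.79 [239.1, 244.7, 32.6, 49.9]
side sleeve 0.78 [252.8, 177.7, 31.6, 68.0]
side paddle 0.56 [251.5, 181.3, 34.6, 64.3]
67.01940297925499 [ 0.0757  0.0002 -0.1607] [[-0.0004 -0.9608 -0.2771]
 [ 1.     -0.0006  0.0008]
 [-0.0009 -0.2771  0.9608]]
```

Emit:
jog_arm([
  {"linear": [0.061,0.037,0.003],"dr": [0,0,0]},
  {"linear": [0.061,0.037,0.003],"dr": [0,0,0]},
  {"linear": [0.061,0.037,0.003],"dr": [0,0,0]},
  {"linear": [0.061,0.037,0.003],"dr": [0,0,0]},
  {"linear": [0.061,0.037,0.003],"dr": [0,0,0]},
  {"linear": [0.061,0.037,0.003],"dr": [0,0,0]},
  {"linear": [0.061,0.037,0.003],"dr": [0,0,0]},
  {"linear": [0.061,0.037,0.003],"dr": [0,0,0]},
  {"linear": [0.061,0.037,0.003],"dr": [0,0,0]},
  {"linear": [0.061,0.037,0.003],"dr": [0,0,0]},
  {"linear": [0.061,0.037,0.003],"dr": [0,0,0]},
  {"linear": [0.061,0.037,0.003],"dr": [0,0,0]},
], fingers=-1, grip_force=10)

```text
t: 2.7
ee_pos: [0.5237, 0.2183, 0.2012]
ee_rot: [-3.109, 0.449, -0.001]
force: [-0.0, 0.5, 0.8]
width: 0.0025
grip_force: 0.0
```

Emit:
jog_arm([
  {"linear": [0,0,0],"dr": [0,0,0.0227]},
  {"linear": [0,0,0],"dr": [0,0,0.0227]},
  {"linear": [0,0,0],"dr": [0,0,0.0227]},
  {"linear": [0,0,0],"dr": [0,0,0.0227]},
  {"linear": [0,0,0],"dr": [0,0,0.0227]},
  {"linear": [0,0,0],"dr": [0,0,0.0227]},
  {"linear": [0,0,0],"dr": [0,0,0.0227]},
  {"linear": [0,0,0],"dr": [0,0,0.0227]},
  {"linear": [0,0,0],"dr": [0,0,0.0227]},
  {"linear": [0,0,0],"dr": [0,0,0.0227]},
  {"linear": [0,0,0],"dr": [0,0,0]},
])

```text
t: 3.8
ee_pos: [0.5227, 0.2197, 0.201]
ee_rot: [-2.058, 2.373, -0.0]
force: [0.1, 0.7, -0.9]
width: 0.0006
grip_force: 0.0
```

```bash
cat >> h.py <<'E'
O=np.array([.4984,.0413]); A=np.radians(-98.1)
def st(p):
    u=np.array([np.cos(A),np.sin(A)]); v=np.array([-u[1],u[0]]); d=np.array(p[:2])-O; return np.round(1000*np.array([d@u,d@v]),1)
def wd(x,y,z):
    u=np.array([np.cos(A),np.sin(A)]); v=np.array([-u[1],u[0]]); return np.r_[O+(u*x+v*y)/1000,z/1000]
E
python3 - <<'E'
from h import *
np.set_printoptions(precision=4,suppress=True)
s=sense(); print(s["t"],s["ee_pos"],st(s["ee_pos"]),R.from_rotvec(s["ee_rot"]).as_matrix(),s["joint_pos"],s["width"])
im=snapshot("wrist"); 
cv2.imwrite("pics/w1.png",im[:,:,::-1])
c="wrist"
for l,z in(("tube",.045),("seat",.0465),("paddle",.12),("hinge_line",.02),("stand",0),("petri",0),("beaker",0)):
    for r in pinpoint(l,c)[:2]: print(l,r["at"],round(r["confidence"],2),st(onz(c,r["at"],z)))
for r in find_in("tube",c)[:1]: e=r["extent"];print(e,[st(onz(c,(e[1]+e[3]*k,e[0]+e[2]/2),.048)) for k in(0,1)])
E
```

```text
3.8 [0.5227 0.2197 0.201 ] [-180.    -1.1] [[-0.1416 -0.9899  0.0001]
 [-0.9899  0.1416  0.0001]
 [-0.0001 -0.0001 -1.    ]] [ 0.6836  0.303  -0.1704 -0.     -1.0973 -0.8257] 0.0005700737679271764
tube [18.8, 255.6] 0.85 [-20.1  -3.4]
stand [8.6, 254.2] 0.87 [ 1.7 -2.5]
petri [70.1, 350.7] 0.84 [ -61.  -114.3]
beaker [22.3, 148.7] 0.88 [-11.6 114.6]
[241.2, 17.9, 28.9, 116.7] [array([-20.1,  -3.9]), array([-130.4,   -4.1])]
```

View pics/w1.png

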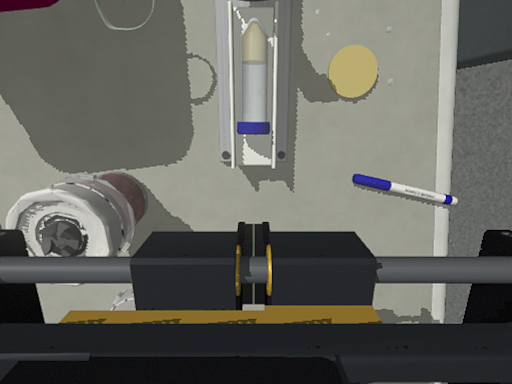

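The wrist picture shows the tube centred on column 255, with its cap end at row 134 and its foot at row 18. The closed fingers line up with it. I'll go down behind the cap, just above the wall tops, and push.

Emit:
jog_arm([
  {"linear": [0.0066,0.0025,0.05],"dr": [0,0,0]},
  {"linear": [0.0066,0,0.05],"dr": [0,0,0]},
  {"linear": [0.0066,0,0.05],"dr": [0,0,0]},
  {"linear": [0.0066,0,0.05],"dr": [0,0,0]},
  {"linear": [0.0066,0,0.05],"dr": [0,0,0]},
  {"linear": [0,0,0.002],"dr": [0,0,0]},
  {"linear": [0,0,0],"dr": [0,0,0]},
])

```text
t: 4.95
ee_pos: [0.5188, 0.2004, 0.0499]
ee_rot: [2.058, -2.373, 0.001]
force: [0.7, -0.6, -0.3]
width: 0.0002
grip_force: 0.0
```

Emit:
jog_arm([
  {"linear": [0.0167,0,0],"dr": [0,0,0]},
  {"linear": [0.0167,0,0],"dr": [0,0,0]},
  {"linear": [0.0133,0,0],"dr": [0,0,0]},
  {"linear": [0.0133,0,0],"dr": [0,0,0]},
  {"linear": [0.0133,0,0],"dr": [0,0,0]},
  {"linear": [0.0133,0,0],"dr": [0,0,0]},
  {"linear": [0,0,0],"dr": [0,0,0]},
])

```text
t: 5.65
ee_pos: [0.5105, 0.1477, 0.0497]
ee_rot: [2.056, -2.374, -0.0]
force: [-0.6, -0.4, -0.3]
width: 0.0003
grip_force: 0.0
```

Run:
```python
from h import *
np.set_printoptions(precision=4,suppress=True)
s=sense(); print(s["t"],s["ee_pos"],st(s["ee_pos"]),s["force"])
im=snapshot("wrist"); 
cv2.imwrite("pics/w2.png",im[:,:,::-1])
c="wrist"
for l,z in(("tube",.045),("seat",.0465),("paddle",.12),("hinge_line",.02),("stand",0)):
    for r in pinpoint(l,c)[:2]: print(l,r["at"],round(r["confidence"],2),st(onz(c,r["at"],z)))
```

```text
5.65 [0.5105 0.1477 0.0497] [-107.   -3.] [-0.5582 -0.3733 -0.3474]
```

View pics/w2.png

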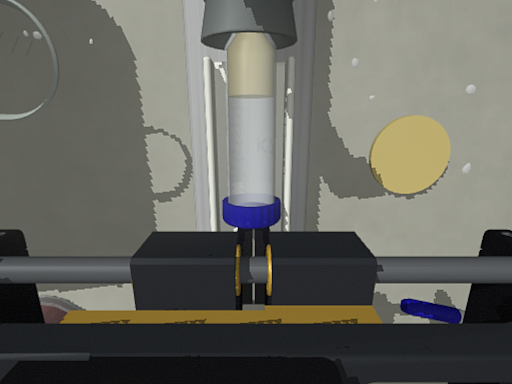

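The tube sits straight, with its foot entering the sleeve's mouth at about row 35 and its cap touching the fingers at row 225. I'll keep pushing.

Emit:
jog_arm([
  {"linear": [0.0133,0,0],"dr": [0,0,0]},
  {"linear": [0.0133,0,0],"dr": [0,0,0]},
  {"linear": [0.0133,0,0],"dr": [0,0,0]},
  {"linear": [0.0133,0,0],"dr": [0,0,0]},
  {"linear": [0.0133,0,0],"dr": [0,0,0]},
  {"linear": [0.0117,0,0],"dr": [0,0,0]},
  {"linear": [0.0067,0,0],"dr": [0,0,0]},
  {"linear": [0,0,0],"dr": [0,0,0]},
])

```text
t: 6.75
ee_pos: [0.5036, 0.0978, 0.0498]
ee_rot: [2.057, -2.374, -0.0]
force: [0.4, 0.3, -0.2]
width: -0.0
grip_force: 0.0
```

Emit:
jog_arm([
  {"linear": [0.0033,0,0],"dr": [0,0,0]},
  {"linear": [0.0033,0,0],"dr": [0,0,0]},
  {"linear": [0,0,0],"dr": [0,0,0]},
])

```text
t: 7.05
ee_pos: [0.5032, 0.0945, 0.0497]
ee_rot: [2.058, -2.374, 0.0]
force: [-0.0, 0.1, -0.5]
width: 0.0006
grip_force: 0.0
```

Run:
```python
from h import *
np.set_printoptions(precision=4,suppress=True)
s=sense(); print(s["t"],s["ee_pos"],st(s["ee_pos"]),s["force"])
im=snapshot("wrist"); 
cv2.imwrite("pics/w3.png",im[:,:,::-1])
```

```text
7.05 [0.5032 0.0945 0.0497] [-53.4  -2.7] [-0.0069  0.1036 -0.5172]
```

View pics/w3.png

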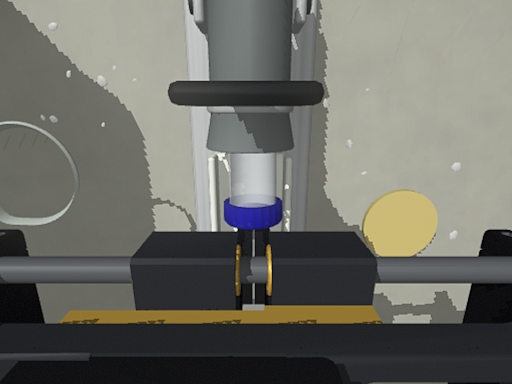

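The tube is most of the way in: cap at rows 198–228, sleeve mouth at row 150. I'll feel for the end in small steps.

Emit:
jog_arm([
  {"linear": [0.0033,0,0],"dr": [0,0,0]},
  {"linear": [0.0033,0,0],"dr": [0,0,0]},
  {"linear": [0,0,0],"dr": [0,0,0]},
])

```text
t: 7.4
ee_pos: [0.5025, 0.0904, 0.0497]
ee_rot: [2.058, -2.374, -0.0]
force: [0.1, 0.3, 0.2]
width: 0.0003
grip_force: 0.0
```

Emit:
jog_arm([
  {"linear": [0.0025,0,0],"dr": [0,0,0]},
  {"linear": [0,0,0],"dr": [0,0,0]},
])

```text
t: 7.6
ee_pos: [0.5024, 0.089, 0.0497]
ee_rot: [2.058, -2.374, -0.0]
force: [0.2, 0.4, 0.4]
width: 0.0002
grip_force: 0.0
```

Emit:
jog_arm([
  {"linear": [0.0025,0,0],"dr": [0,0,0]},
  {"linear": [0,0,0],"dr": [0,0,0]},
])

```text
t: 7.8
ee_pos: [0.5022, 0.0875, 0.0498]
ee_rot: [2.058, -2.374, -0.0]
force: [0.2, -0.1, 0.2]
width: 0.0007
grip_force: 0.0
```

Emit:
jog_arm([
  {"linear": [0.002,0,0],"dr": [0,0,0]},
  {"linear": [0,0,0],"dr": [0,0,0]},
])

```text
t: 8.0
ee_pos: [0.5021, 0.0864, 0.0498]
ee_rot: [-2.058, 2.374, 0.0]
force: [0.1, -0.9, -1.1]
width: 0.0004
grip_force: 0.1
```

Emit:
jog_arm([
  {"linear": [0.002,0,0],"dr": [0,0,0]},
  {"linear": [0,0,0],"dr": [0,0,0]},
])

```text
t: 8.2
ee_pos: [0.5024, 0.0857, 0.0499]
ee_rot: [-2.057, 2.372, -0.0]
force: [0.0, 1.7, 0.5]
width: 0.0005
grip_force: 0.9
```

Emit:
jog_arm([
  {"linear": [0.001,0,0],"dr": [0,0,0]},
  {"linear": [0,0,0],"dr": [0,0,0]},
])

```text
t: 8.4
ee_pos: [0.5025, 0.0853, 0.05]
ee_rot: [-2.057, 2.372, -0.0]
force: [0.9, 3.4, -0.3]
width: 0.001
grip_force: 1.8
```

Emit:
jog_arm([
  {"linear": [0.001,0,0],"dr": [0,0,0]},
  {"linear": [0,0,0],"dr": [0,0,0]},
])

```text
t: 8.6
ee_pos: [0.5028, 0.0851, 0.0502]
ee_rot: [-2.056, 2.371, -0.001]
force: [0.3, 5.8, 0.7]
width: 0.0007
grip_force: 2.6
```

Run:
```python
from h import *
np.set_printoptions(precision=4,suppress=True)
s=sense(); print(s["t"],s["ee_pos"],st(s["ee_pos"]),s["force"])
im=snapshot("wrist"); c="wrist"
for l,z in(("paddle",.12),("hinge_line",.02),("stand",0)):
    for r in pinpoint(l,c)[:2]: print(l,r["at"],round(r["confidence"],2),st(onz(c,r["at"],z)))
s=snapshot("side")[150:330,190:330]
cv2.imwrite("pics/w4.png",np.hstack([im,cv2.resize(s,(288,384),interpolation=cv2.INTER_CUBIC)])[:,:,::-1])
```

```text
8.6 [0.5028 0.0851 0.0502] [-44.   -1.8] [0.2781 5.7996 0.671 ]
paddle [138.6, 252.2] 0.89 [23.6 -2.1]
hinge_line [137.7, 255.2] 0.62 [14.1 -3.5]
stand [152.5, 252.0] 0.68 [ 1.5 -1.3]
```

View pics/w4.png

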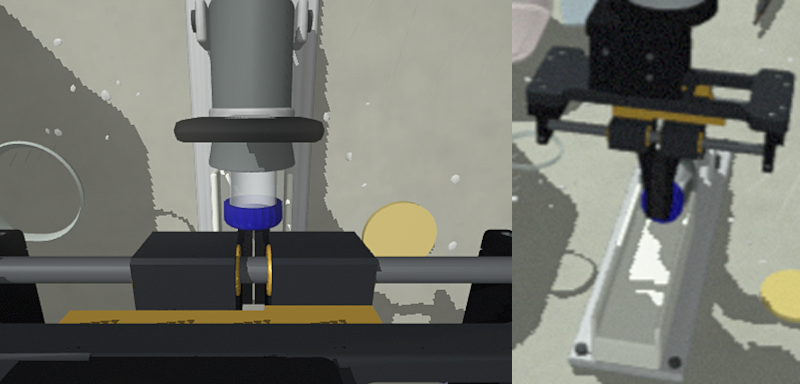

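The tube is home: the resistance rises steadily, about 23 mm of white body shows between the mouth (row 172) and the cap (row 198), and the TCP x matches the expected seated position. The sleeve is still lying, with the paddle at stand x ≈ 23 mm. Now I'll back off, rise and approach the paddle.

Emit:
jog_arm([
  {"linear": [-0.0083,0,0],"dr": [0,0,0]},
  {"linear": [-0.0083,0,0],"dr": [0,0,0]},
  {"linear": [0,0,-0.04],"dr": [0,0,0]},
  {"linear": [0,0,-0.04],"dr": [0,0,0]},
  {"linear": [0,0,-0.035],"dr": [0,0,0]},
  {"linear": [0.035,0,0],"dr": [0,0,0]},
  {"linear": [0.035,0,0],"dr": [0,0,0]},
  {"linear": [0.02,0,0],"dr": [0,0,0]},
  {"linear": [0,0,0],"dr": [0,0,0]},
])

```text
t: 9.75
ee_pos: [0.4946, 0.0392, 0.1184]
ee_rot: [2.054, -2.374, -0.001]
force: [-0.2, 0.4, -0.7]
width: 0.0008
grip_force: 0.0
```

Run:
```python
from h import *
np.set_printoptions(precision=4,suppress=True)
s=sense(); print(s["t"],s["ee_pos"],st(s["ee_pos"]),s["force"])
im=snapshot("wrist"); c="wrist"
for l,z in(("paddle",.12),("seat",.0465)):
    for r in pinpoint(l,c)[:2]: print(l,r["at"],round(r["confidence"],2),st(onz(c,r["at"],z)))
s=snapshot("side")[150:330,190:330]
cv2.imwrite("pics/w5.png",np.hstack([im,cv2.resize(s,(288,384),interpolation=cv2.INTER_CUBIC)])[:,:,::-1])
```

```text
9.75 [0.4946 0.0392 0.1184] [ 2.6 -3.4] [-0.2449  0.3999 -0.6907]
paddle [204.8, 253.5] 0.56 [24.  -3.3]
seat [112.8, 251.9] 0.78 [74.1 -2.1]
```

View pics/w5.png

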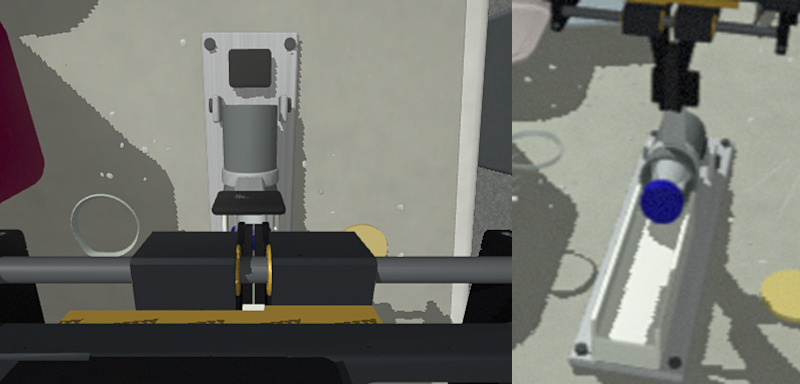

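The paddle (row 200, columns 213–286) is just ahead of the fingertips and centred on them. Now I'll push it along its arc.

Emit:
jog_arm([
  {"linear": [0.0092,0,0],"dr": [0,0,0]},
  {"linear": [0.0092,0,0],"dr": [0,0,0]},
  {"linear": [0.0153,0,-0.0072],"dr": [0,0,0]},
  {"linear": [0.0153,0,-0.0072],"dr": [0,0,0]},
  {"linear": [0.0162,0,-0.0043],"dr": [0,0,0]},
  {"linear": [0.0162,0,-0.0043],"dr": [0,0,0]},
  {"linear": [0,0,0],"dr": [0,0,0]},
])

```text
t: 10.65
ee_pos: [0.4884, -0.0093, 0.1331]
ee_rot: [-2.056, 2.375, -0.001]
force: [-0.2, -0.1, 0.4]
width: 0.0005
grip_force: 0.1
```

Emit:
jog_arm([
  {"linear": [0.0168,0,-0.0015],"dr": [0,0,0]},
  {"linear": [0.0168,0,-0.0015],"dr": [0,0,0]},
  {"linear": [0.0168,0,0.0014],"dr": [0,0,0]},
  {"linear": [0.0168,0,0.0014],"dr": [0,0,0]},
  {"linear": [0,0,0],"dr": [0,0,0]},
])

```text
t: 11.15
ee_pos: [0.4826, -0.0492, 0.1325]
ee_rot: [2.056, -2.375, 0.001]
force: [-0.6, 0.0, 0.7]
width: 0.0004
grip_force: 0.3
```

Run:
```python
from h import *
np.set_printoptions(precision=4,suppress=True)
s=sense(); print(s["t"],s["ee_pos"],st(s["ee_pos"]),s["force"])
im=snapshot("wrist")
s=snapshot("side")[130:310,190:330]
cv2.imwrite("pics/w6.png",np.hstack([im,cv2.resize(s,(288,384),interpolation=cv2.INTER_CUBIC)])[:,:,::-1])
```

```text
11.15 [ 0.4826 -0.0492  0.1325] [91.9 -2.9] [-0.6288  0.0173  0.6572]
```

View pics/w6.png

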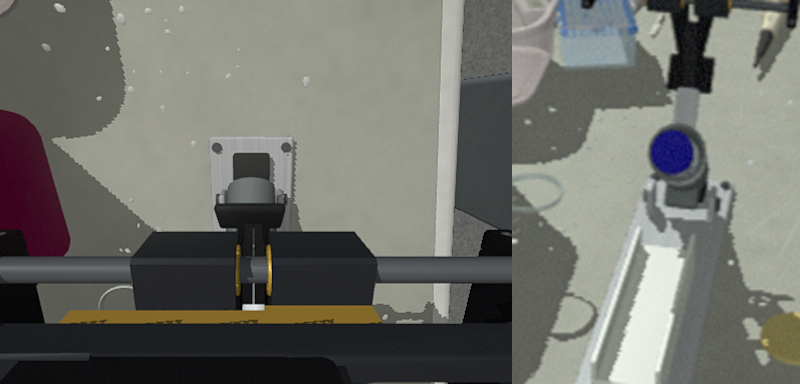

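The sleeve is about 40° up with the tube still seated. The paddle (wrist row 215) stays on the fingertips. I'll continue over the top.

Emit:
jog_arm([
  {"linear": [0.0162,0,0.0043],"dr": [0,0,0]},
  {"linear": [0.0162,0,0.0043],"dr": [0,0,0]},
  {"linear": [0.0153,0,0.0071],"dr": [0,0,0]},
  {"linear": [0.0153,0,0.0071],"dr": [0,0,0]},
  {"linear": [0,0,0],"dr": [0,0,0]},
])

```text
t: 11.75
ee_pos: [0.477, -0.0865, 0.1183]
ee_rot: [2.055, -2.374, -0.0]
force: [1.1, -1.1, -0.3]
width: 0.0003
grip_force: 0.0
```

Emit:
jog_arm([
  {"linear": [0.0138,0,0.0096],"dr": [0,0,0]},
  {"linear": [0.0138,0,0.0096],"dr": [0,0,0]},
  {"linear": [0.0119,0,0.0118],"dr": [0,0,0]},
  {"linear": [0.0119,0,0.0118],"dr": [0,0,0]},
  {"linear": [0,0,0],"dr": [0,0,0]},
])

```text
t: 12.25
ee_pos: [0.4724, -0.1166, 0.092]
ee_rot: [2.055, -2.374, -0.002]
force: [0.1, -0.3, -0.5]
width: 0.0007
grip_force: 0.0
```

Emit:
jog_arm([
  {"linear": [0.0049,0,0.0069],"dr": [0,0,0]},
  {"linear": [0.0049,0,0.0069],"dr": [0,0,0]},
  {"linear": [0.0049,0,0.0069],"dr": [0,0,0]},
  {"linear": [0,0,0],"dr": [0,0,0]},
])

```text
t: 12.65
ee_pos: [0.4715, -0.1247, 0.0802]
ee_rot: [2.057, -2.374, -0.001]
force: [0.1, 0.0, 0.8]
width: 0.0007
grip_force: 0.0
```

Run:
```python
from h import *
np.set_printoptions(precision=4,suppress=True)
s=sense(); print(s["t"],s["ee_pos"],st(s["ee_pos"]),s["force"])
im=snapshot("wrist")
s=snapshot("side")[130:310,190:330]
cv2.imwrite("pics/w7.png",np.hstack([im,cv2.resize(s,(288,384),interpolation=cv2.INTER_CUBIC)])[:,:,::-1])
```

```text
12.65 [ 0.4715 -0.1247  0.0802] [168.1  -3.2] [0.1498 0.0041 0.7618]
```

View pics/w7.png

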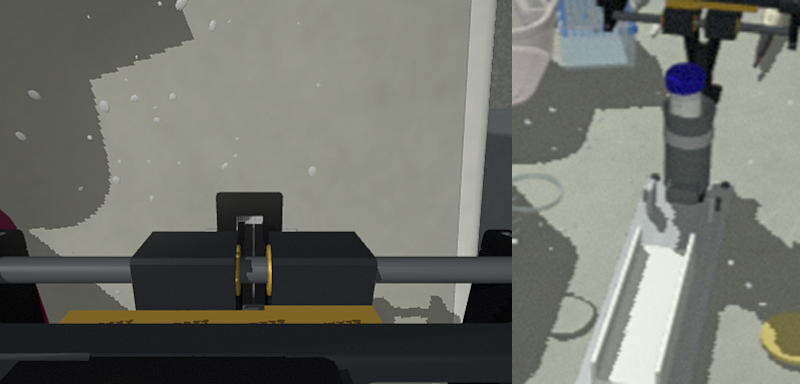

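The sleeve is nearly upright with the tube in it, and the paddle lies almost flat under the fingertips. I'll press down gently to the stop.

Emit:
jog_arm([
  {"linear": [0.002,0,0.0025],"dr": [0,0,0]},
  {"linear": [0,0,0],"dr": [0,0,0]},
])

```text
t: 12.95
ee_pos: [0.4718, -0.1255, 0.0793]
ee_rot: [-2.058, 2.373, -0.0]
force: [-0.2, 0.2, -0.5]
width: 0.0004
grip_force: 0.0
```

Emit:
jog_arm([
  {"linear": [0,0,0.0025],"dr": [0,0,0]},
  {"linear": [0,0,0],"dr": [0,0,0]},
])

```text
t: 13.15
ee_pos: [0.4717, -0.126, 0.0784]
ee_rot: [2.058, -2.373, 0.001]
force: [0.0, -2.2, 5.1]
width: 0.0006
grip_force: 2.1
```

Emit:
jog_arm([
  {"linear": [0,0,0.002],"dr": [0,0,0]},
  {"linear": [0,0,0],"dr": [0,0,0]},
])

```text
t: 13.35
ee_pos: [0.4718, -0.126, 0.0782]
ee_rot: [2.059, -2.372, 0.002]
force: [-3.7, 0.7, 12.2]
width: 0.0006
grip_force: 6.0
```

Emit:
jog_arm([
  {"linear": [0,0,0.002],"dr": [0,0,0]},
  {"linear": [0,0,0],"dr": [0,0,0]},
  {"linear": [0,0,0],"dr": [0,0,0]},
])

```text
t: 13.65
ee_pos: [0.4719, -0.1261, 0.0781]
ee_rot: [2.059, -2.372, 0.002]
force: [-5.5, 0.1, 19.2]
width: 0.0005
grip_force: 9.5
```

Emit:
jog_arm([
  {"linear": [0,0,-0.01],"dr": [0,0,0]},
  {"linear": [0,0,-0.04],"dr": [0,0,0]},
  {"linear": [0,0,-0.06],"dr": [0,0,0]},
  {"linear": [0,0,-0.07],"dr": [0,0,0]},
  {"linear": [0,0,-0.07],"dr": [0,0,0]},
  {"linear": [0.05,0,0],"dr": [0,0,0]},
  {"linear": [0.05,0,0],"dr": [0,0,0]},
  {"linear": [0,0,0],"dr": [0,0,0]},
])

```text
t: 14.45
ee_pos: [0.4627, -0.1867, 0.2254]
ee_rot: [-2.054, 2.377, 0.0]
force: [0.1, 0.6, -0.3]
width: 0.0006
grip_force: 0.0
```

Run:
```python
from h import *
s=sense(); print(s["t"],st(s["ee_pos"]),s["ee_pos"],s["force"])
t=snapshot("top"); 
for l,z in(("petri",0),("beaker",0)):
    for r in pinpoint(l,"top")[:1]: print(l,r["at"],onz("top",r["at"],z))
s=snapshot("side")
for l,z in(("petri",0),("beaker",0),("paddle",.078)):
    for r in pinpoint(l,"side")[:1]: print(l,r["at"],r["confidence"],st(onz("side",r["at"],z)))
cv2.imwrite("pics/w8.png",np.hstack([cv2.resize(t[120:260,150:330],(494,384)),cv2.resize(s[130:310,190:330],(299,384),interpolation=cv2.INTER_CUBIC)])[:,:,::-1])
```

```text
14.45 [230.8  -3.2] [ 0.46267781 -0.18673325  0.22535852] [ 0.075686    0.59939223 -0.26924048]
petri [241.5, 205.8] [0.39028571 0.11559105 0.        ]
paddle [174.1, 281.8] 0.64 [173.1  -2.8]
```

View pics/w8.png

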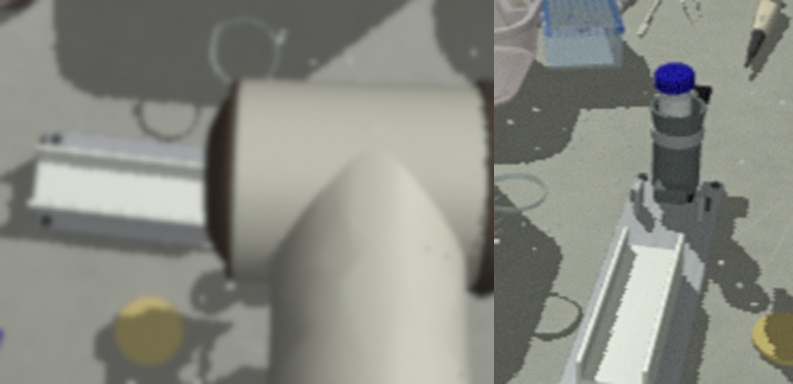

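The sleeve stands upright with the tube in it and the arm is clear. The dish (top-view pixel 204,240) and the beaker (239,138) are where they were.

```bash
python3 -c "
from station import *
print(sign_off())"
```

```text
the job is handed in; nothing more can be done
None
```

The tube is fully home in the sleeve, which stands upright against its stop; the robot has let go, the petri dish and beaker are where they were, and the job was handed in after about 14.5 s of robot time.

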